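# Reset the height stop on the inspection fixture

### The arm

A 7-joint arm with a two-finger parallel gripper is mounted at the origin on the work surface. World frame = base frame: x ahead of the robot, y to its left, z up, the work surface at z = 0. Lengths are in m, angles in rad, forces in N, time in s.
With the tool pointing down it reaches from about 0.425 to 0.875 m from the base axis. Payload 8.4 kg.
Tool frame: the origin (TCP) lies at the very end of the fingers, on their centre line; the grasp point (between the pads) lies 19 mm behind it; z points along the fingers, y is the line along which they close (so a half turn about z gives the same grasp; the last joint's range is limited). The gripper opens to 87 mm and grips with 3 to 60 N. Pads are 19 mm wide; open, the fingers measure 117 mm over their backs; the gripper's body (75 mm by 190 mm) begins 51 mm behind the grasp point.
Start: joints at [-1.356, 0.333, 0.04, 1.465, -0.013, 1.343, -0.059], TCP at [0.201, 0.618, 0.223] pointing down, gripper open.
Joint ranges: [-2.58, 2.58], [-0.38, 2.09], [-1.3, 1.39], [0.25, 2.4], [-1.5, 4.64], [0.08, 2.09], [-2.65, 2.65]. Speed limits (rad/s): [2.22, 2.22, 2.79, 2.79, 3.14, 3.14, 3.14].

### API

Orientations are given as a unit quaternion [w, x, y, z].
In Python, from rig import observe, snapshot, camera_model, finish_job, find_in, silhouettes, pinpoint gives the robot as it stands.
- The arm moves only by the tool carry_out, never from a script. Its argument "commands" is a list of rows, each a list of 7 numbers: the finger opening in mm, from 0 to 87, then the shift along the tool's x, y, z in units of 40 mm (1.0 is 40 mm), then the turn, a rotation vector about the tool's x, y, z in units of 6 degrees (1.0 is 6 degrees). In form: [[hand, dx, dy, dz, rx, ry, rz], ...]. A call has 1 to 8 rows; each row shifts and turns the commanded pose from where the row before left it, along the tool's axes as they then stand; what a row does not reach is not made up. A row lasts 1/12 s, in which the tool goes at most 41.7 mm and 7.16 degrees, less where a joint would pass 70% of its speed; a pose out of reach is approached as far as the arm can. A call is refused whole if a number of a shift passes 1 or a number of a turn 1, either way. A call with a gripper value outside its range is refused whole. The fingers move at their own pace and stop on an object; "newtons" is the grip in N (left out, the last holds). Time passes only in rows, so rows that do not move let the fingers close. It gives the time, the measured TCP pose, the force, the opening and the grip force at its end, in the units of the state.
- observe(): the state, without advancing time (a new reading comes with each control period).
- snapshot(name): name is "scene" or "side" or "wrist"; returns the picture (400x640x3 uint8, blue, green, red); there is no depth.
- camera_model(name): a dict with "fx", "fy", "cx", "cy" (pixels), "k1" (the pictures are not rectified: a ray, as slopes to the right and down, at radius r is drawn at 1 + k1 r^2 times it, then the intrinsics apply), "position" and "attitude" of the camera in the world; the wrist camera has in their place "mount" (4x4, takes a point from camera to tool coordinates, whose origin is the TCP and whose axes are the flange's). Camera axes: x right, y down, z forward; pixel columns grow to the right and rows downward; lengths in m; the calibration is good to about 2 mm. A picture is of the moment at which its call begins: read the wrist's pose just before it. camera_model takes no time and is no camera call.
- finish_job(): hands the job in; it is judged then, once.
Trained networks look in the newest picture that a camera, given by its name, has taken for a name from the list of things; names that differ only in an ending like _2 or _b are one class to them, and where a whole thing is asked for, a point or a joint stands for the part that bears it (a point fixed in the world has none). Each returns a list of dicts, best first, with "score" (0 to 1); they miss things now and then, are a little off and sometimes report something else, mostly with a low value. They report only what shows in the picture. A call takes as long as a camera call. They do not tell look-alikes from the thing itself.
- find_in(query, camera): "xy" ([column, row] in pixels, amid what is visible of it).
- silhouettes(query, camera): "mask" (400x640 bool, what is visible of it) and "xy" ([column, row] in pixels, amid what is visible of it).
- pinpoint(query, camera): "xy" ([column, row] in pixels: a listed point, or the origin of a listed thing).
The state is a dict: "time_s": time; "joint_positions": joint angles; "dq": joint speeds; "effort": joint torques, N m; "ee_pos": TCP position; "eef_rot": TCP orientation; "contact_force": force on the tool from outside, world axes, zero at the start; "torque": the same for the moment, N m; "width": finger opening in m; "finger_force": force on a finger pad.
Only numpy, scipy, OpenCV 4.12 (cv2) and the standard library are available. Lean on these libraries where they do the work, as an engineer would, in place of code of your own. Each camera call takes 0.05 s, during which the arm holds its last target. There are 200 camera calls.

### The job

Reset the height stop on the blue inspection fixture to the master part lying in its nest: swing the red-gripped lever anticlockwise (from above) about a quarter of a radian or more to loosen the lock nut, then crank the stop screw clockwise until you feel its brass foot bear on the part with a light preload of about 18 N (the push at the crank rises by about 3 N), and swing the lever back clockwise until the nut is tight again at a push of about 10 N on the red grip. Do not turn the screw while the nut is still on its seat, do not jam the foot down or force the nut, leave the part in its nest and do not disturb the things lying around.

Things in the scene. Friction and masses are not known exactly. Their poses are not given: they have to be found in the camera images.
- fixture: Fixed fixture: steel base plate 150 x 190 x 16 mm, blue column at its +y side, blue beam reaching over the middle, top 110 mm up. Origin: centre of the plate's underside; x and y along the 150 and 190 mm sides. A vertical stop screw passes through the beam above the origin, nut on top of the beam, crank above the nut, foot below the beam.
- screw_axis (a point): Point on the vertical axis shared by screw, nut, lever and crank, at the beam's top face (110 mm up).
- nest (a point): Centre of the nest floor on the base plate, 16 mm up, right below the screw; low dark rails keep the part within about 1.5 mm.
- lever_pin (a point): Middle of where to grip the upright red grip at the end of the lock nut's steel lever: cylinder 16 mm in diameter, from 113 to 172 mm up (this point 157 mm up), 95 mm from the screw axis. Lever arm top 120 mm up. It only swings round the axis. It lies roughly on the fixture's -x side; the lever's angle on the nut differs each time, so where it gets tight must be felt.
- crank_grip (a point): Middle of where to grip the upright orange crank handle on top of the stop screw: sleeve 14 mm in diameter that spins freely on its pin, 42 mm tall, its top 16 mm above this point, 30 mm from the screw axis. It goes round the axis with the screw and sinks 2 mm per radian turned clockwise from above.
- stop_screw: Stop screw with its crank and brass foot (18 mm in diameter). Clockwise from above lowers it by 2 mm per radian. The foot starts 2 to 8 mm above the part; how far it stands out of the screw differs each time and is not measured. Once it touches, its load rises by about 8 N per 0.1 rad, and the push needed at the crank (under 2 N when free) by about 1 N per 5 N. It stays where it is left.
- screw_drum (a joint): Angle of the stop screw in rad, growing as it turns clockwise from above (down), 0 to 6.
- lock_nut (a joint): Angle of the lock nut off its seat in rad: 0 on its seat, growing as it is unscrewed anticlockwise from above, up to 1.8. Starts on its seat, only nipped up. Swinging it free takes about 2.5 N at the red grip. It stays where it is left.
- nut_seat (a joint): Wind-up of the spring washer under the nut in rad: negative when tight. Once the nut is back on its seat, pushing the lever on clockwise winds the washer: it starts to give at about 5 N at the red grip, then about 4 N more per 0.1 rad; a push of 10 N leaves about -0.11. At the start -0.02 to -0.05 (not tight enough).
- master_part: Master part, loose: grey aluminium block 52 x 44 x 40 mm, 0.26 kg, in the nest below the foot. Origin: centre of its underside.
- bush_a: Bystander: loose brass bush, 44 mm flange, 34 mm tall. Origin: centre of its underside.
- bush_b: Bystander: loose brass bush like the other one.
- marker_bottle: Bystander: white ink bottle with a blue cap, 44 mm in diameter, 95 mm tall. Origin: centre of its underside.
- deburrer: Bystander: deburring tool with a yellow handle, 150 mm long, lying beyond the fixture. Origin: its middle, on the table.
There are look-alikes about, which are no part of the job. Several things have the shape of the master_part; the one meant has the colours described above.

How it is judged:
On the way, in this order (a step that is already met when the one before it is completed fails the run):
1. the lock nut is loosened, more than 0.15 rad off its seat, with the foot still clear of the part (value of joint lock_nut above 0.15 rad and contact force between stop_screw and master_part below 1 N), for 0.2 s.
2. with the nut loose, the foot has been screwed down to bear on the part with 6 to 32 N (contact force between stop_screw and master_part between 6 and 32 N and value of joint lock_nut above 0.1 rad), for 0.3 s.
At the end, for the whole second after the job is handed in: The foot bears on the part with 6 to 32 N, the lock nut is on its seat (within 0.03 rad) with the washer wound to beyond -0.065 rad, and the part lies flat in its nest (within 4 mm) (contact force between stop_screw and master_part between 6 and 32 N and value of joint lock_nut below 0.03 rad and value of joint nut_seat below -0.065 rad and horizontal distance between master_part and nest below 0.004 m and angle between master_part's own z axis and vertical below 0.06 rad); the robot touches nothing.
It fails at once if the foot is jammed on the part with over 45 N (contact force between stop_screw and master_part above 45 N).
It fails at once if the nut is forced: washer wound beyond -0.3 rad (over about 17 N at the grip) (value of joint nut_seat below -0.3 rad).
It fails at once if the screw is turned (faster than 0.15 rad/s) while the nut is within 0.05 rad of its seat (value of joint lock_nut below 0.05 rad and (velocity of joint screw_drum above 0.15 rad/s or velocity of joint screw_drum below -0.15 rad/s)).
It fails at once if a bystander is moved by more than 20 mm (distance of any of bush_a, bush_b, marker_bottle, deburrer from where it was at the start of the episode above 0.02 m).
It also fails if it takes over 72 s, if anything falls off the work surface, if the arm or the gripper's body presses on something with over 40 N, if the wrist force passes 120 N, or if a joint passes its speed limit or range.

## Working session

There is one attempt and no reset: what is moved stays moved. The work goes in short steps, Python scripts to look and compute and a tool call to move; the robot and the scene stay as the last step left them, time stands still between calls to the robot, and variables do not carry over. Pictures are saved under pics/ and viewed, at most 10 in all, crops included, and the job is handed in when it is done.

Besides the shell and the picture viewer there is one more tool, called after ">>>" by a JSON object that holds its "op" and its "data". carry_out: Moves the arm, as the interface text tells. Its arguments: {"type":"object","properties":{"commands":{"type":"array"},"newtons":{"type":"number"}},"required":["commands"]}

```bash
mkdir -p pics; ls; cat > h.py <<'E'
import numpy as np, cv2
from scipy.spatial.transform import Rotation as R
from rig import *
def cam(n,st=None):
    m=camera_model(n)
    if n=="wrist":
        T=np.array(m["mount"]); q=st["eef_rot"]; Rt=R.from_quat([q[1],q[2],q[3],q[0]]).as_matrix()
        return m,Rt@T[:3,:3],Rt@T[:3,3]+np.array(st["ee_pos"])
    a=np.array(m["attitude"],float)
    Rm=a if a.shape==(3,3) else R.from_quat([a[1],a[2],a[3],a[0]]).as_matrix()
    return m,Rm,np.array(m["position"])
def ray(n,xy,st=None):
    m,Rm,p=cam(n,st)
    d=np.array([(xy[0]-m["cx"])/m["fx"],(xy[1]-m["cy"])/m["fy"]]);u=d.copy()
    for _ in range(20): u=d/(1+m["k1"]*(u@u))
    v=Rm@np.array([u[0],u[1],1]);return p,v/np.linalg.norm(v)
def atz(n,xy,z,st=None):
    p,v=ray(n,xy,st);return p+v*(z-p[2])/v[2]
def tri(rs):
    A=sum(np.eye(3)-np.outer(v,v) for p,v in rs);b=sum((np.eye(3)-np.outer(v,v))@p for p,v in rs)
    x=np.linalg.solve(A,b);return x,[np.linalg.norm(np.cross(x-p,v)) for p,v in rs]
E
python3 - <<'E'
from h import *
for k,v in observe().items(): print(k,np.round(v,4).tolist())
for c in ["scene","side","wrist"]:
    print(c,{k:np.round(v,3).tolist() for k,v in camera_model(c).items()})
    cv2.imwrite(f"pics/{c}0.png",snapshot(c))
Z=dict(screw_axis=.110,nest=.016,lever_pin=.157,crank_grip=None)
for q in Z:
    rs=[]
    for c in ["scene","side"]:
        r=pinpoint(q,c)
        print(q,c,[(np.round(d["xy"],1).tolist(),round(d["score"],2)) for d in r[:3]])
        if r:
            rs.append(ray(c,r[0]["xy"]))
            if Z[q]: print("  atz",np.round(atz(c,r[0]["xy"],Z[q]),4))
    if len(rs)==2: print("  tri",tri(rs))
for q in ["bush_a","marker_bottle","deburrer","fixture","master_part"]:
    for c in ["scene","side"]:
        print(q,c,[(np.round(d["xy"]).tolist(),round(d["score"],2),np.round(atz(c,d["xy"],0),3).tolist()) for d in pinpoint(q,c)[:4]])
E
cd pics; python3 -c "
import cv2,numpy as np
a=[cv2.imread(f'{c}0.png') for c in ['scene','side']]
cv2.imwrite('both.png',cv2.resize(np.vstack(a),(480,600)))"
```

```text
pics
time_s 0.0
joint_positions [-1.3562, 0.3339, 0.0399, 1.4663, -0.0134, 1.3433, -0.0585]
dq [-0.0001, 0.0009, 0.0012, -0.0001, -0.0001, -0.0012, 0.0006]
effort [0.0004, -65.6352, 1.3357, -40.381, -0.0597, 0.0449, 0.0002]
ee_pos [0.2005, 0.6178, 0.2217]
eef_rot [-0.0001, 0.1563, 0.9877, -0.0008]
contact_force [0.0275, 0.0868, -0.8124]
torque [-0.0133, 0.0195, -0.0296]
finger_force 0.0
width 0.0868
scene {'fx': 454.474, 'fy': 454.474, 'cx': 322.355, 'cy': 196.008, 'k1': -0.119, 'position': [1.235, -0.588, 0.749], 'attitude': [-0.427, 0.816, 0.343, -0.186]}
side {'fx': 376.467, 'fy': 376.467, 'cx': 324.608, 'cy': 202.116, 'k1': -0.089, 'position': [0.096, -0.278, 0.55], 'attitude': [-0.404, 0.786, -0.417, 0.211]}
wrist {'fx': 276.354, 'fy': 276.354, 'cx': 319.192, 'cy': 199.126, 'k1': -0.039, 'mount': [[0.001, -0.953, -0.302, 0.083], [1.0, 0.001, -0.0, -0.001], [0.001, -0.302, 0.953, -0.162], [0.0, 0.0, 0.0, 1.0]]}
screw_axis scene [([278.6, 224.8], 0.87)]
  atz [ 0.5753 -0.0969  0.11  ]
screw_axis side [([391.0, 244.6], 0.86)]
  atz [ 0.5613 -0.0986  0.11  ]
  tri (array([ 0.5693021
[... 1245 characters left out ...]
r_bottle side [([326.0, 250.0], 0.75, [0.585, 0.054, 0.0])]
deburrer scene [([315.0, 284.0], 0.65, [0.69, -0.094, 0.0])]
deburrer side [([414.0, 246.0], 0.71, [0.699, -0.097, 0.0])]
fixture scene [([282.0, 258.0], 0.93, [0.569, -0.092, 0.0]), ([205.0, 293.0], 0.31, [0.537, -0.29, 0.0])]
fixture side [([384.0, 284.0], 0.97, [0.567, -0.094, 0.0]), ([411.0, 247.0], 0.4, [0.694, -0.093, 0.0])]
master_part scene [([283.0, 253.0], 0.93, [0.557, -0.078, 0.0]), ([243.0, 231.0], 0.7, [0.415, -0.095, 0.0]), ([302.0, 208.0], 0.49, [0.451, 0.083, 0.0])]
master_part side [([387.0, 277.0], 0.94, [0.587, -0.09, 0.0]), ([482.0, 339.0], 0.6, [0.549, -0.29, 0.0]), ([342.0, 339.0], 0.58, [0.418, -0.091, 0.0])]
```

View pics/scene0.png

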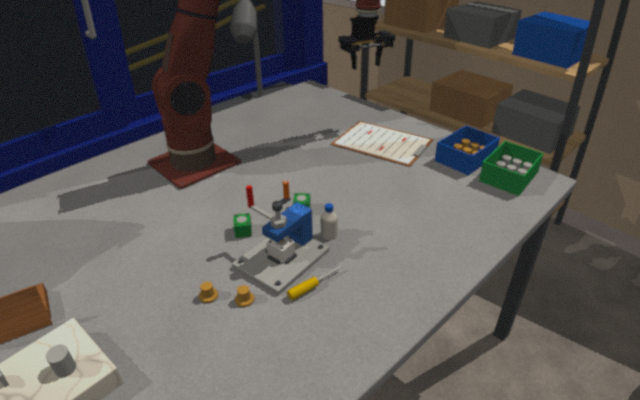

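View pics/side0.png

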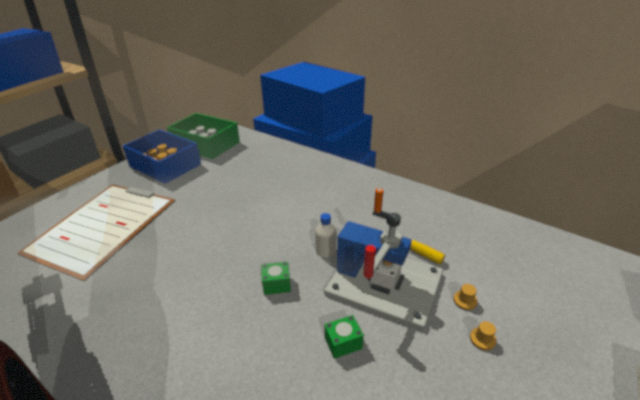

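The scene view shows the fixture at about (282,250), the red lever grip at (250,197) and the orange crank handle at (286,190). The bottle is at (328,222), the bushes at (206,291) and (244,296), and the deburrer at (315,285). The side view agrees: red grip (370,262), crank (379,200), and two green look-alike blocks at (276,278) and (343,337).

Triangulation puts the axis at about (0.568,-0.094), the pin about 95 mm to its -x side, and the crank about 28 mm from it. All of this fits the given sizes, so I'll start moving.

>>> {"op": "carry_out", "data": {"commands": [[60,0,0,-0.67,0,0,-1],[60,0,0,-0.67,0,0,-1],[60,0,0,-0.67,0,0,-1],[60,-0.75,-0.65,0,0,0,0],[60,-0.75,-0.65,0,0,0,0],[60,-0.75,-0.65,0,0,0,0],[60,-0.75,-0.65,0,0,0,0],[60,-0.75,-0.65,0,0,0,0]]}}

```text
time_s: 1.72
ee_pos: [0.3519, 0.4869, 0.3032]
eef_rot: [0.0, -0.0, 1.0, 0.0]
contact_force: [0.1, 0.3, -0.2]
width: 0.0603
finger_force: 0.0
```

>>> {"op": "carry_out", "data": {"commands": [[60,-0.75,-0.65,0,0,0,0],[60,-0.75,-0.65,0,0,0,0],[60,-0.3,-0.95,0,0,0,0],[60,0,-1,0,0,0,0],[60,0,-1,0,0,0,0],[60,0,-1,0,0,0,0],[60,0,-1,0,0,0,0],[60,0,-1,0,0,0,0]]}}

```text
time_s: 2.38
ee_pos: [0.4225, 0.1964, 0.303]
eef_rot: [0.0, -0.0, 1.0, 0.0]
contact_force: [1.9, -0.1, 1.0]
width: 0.0598
finger_force: 0.0
```

>>> {"op": "carry_out", "data": {"commands": [[60,-0.15,-1,0,0,0,0],[60,-0.15,-1,0,0,0,0],[60,-0.15,-1,0,0,0,0],[60,-0.15,-1,0,0,0,0],[60,-0.15,-1,0,0,0,0],[60,-0.15,-1,0,0,0,0],[60,0,-0.5,0,0,0,0],[60,0,0,0,0,0,0]]}}

```text
time_s: 3.05
ee_pos: [0.4586, -0.0672, 0.3034]
eef_rot: [0.001, 0.004, 1.0, -0.0]
contact_force: [-1.5, 0.6, 0.9]
width: 0.06
finger_force: 0.0
```

```bash
python3 - <<'E'
from h import *
st=observe(); print(np.round(st["ee_pos"],4),np.round(st["eef_rot"],4),np.round(st["contact_force"],2))
cv2.imwrite("pics/w1.png",snapshot("wrist"))
Z=dict(screw_axis=.110,nest=.016,lever_pin=.157,crank_grip=.199)
for q in Z:
    r=pinpoint(q,"wrist"); rs=[]
    for d in r[:2]: print(q,np.round(d["xy"],1),round(d["score"],2),np.round(atz("wrist",d["xy"],Z[q],st),4))
    if r:
        rs.append(ray("wrist",r[0]["xy"],st))
        for c in ["scene","side"]:
            snapshot(c); s=pinpoint(q,c)
            if s: rs.append(ray(c,s[0]["xy"])); print("   ",c,np.round(s[0]["xy"],1))
        print("  tri",tri(rs))
E
```

```text
[ 0.4586 -0.0672  0.3034] [ 5.0e-04  3.7e-03  1.0e+00 -1.0e-04] [-1.51  0.62  0.9 ]
screw_axis [302.3 253.9] 0.62 [ 0.571  -0.0938  0.11  ]
    scene [278.1 222.6]
    side [389.2 277.6]
  tri (array([ 0.55587448, -0.09706671,  0.08469686]), [np.float64(0.02556367292476226), np.float64(0.01918421581712083), np.float64(0.036627846004466474)])
nest [305.7 225.5] 0.65 [ 0.5667 -0.0932  0.016 ]
    scene [282.3 252.5]
    side [387.2 280.3]
  tri (array([ 0.56834726, -0.0933236 ,  0.01496846]), [np.float64(0.0011116643296253713), np.float64(0.005406074696465129), np.float64(0.005155025816184818)])
lever_pin [288.5 201.6] 0.66 [ 0.4761 -0.1047  0.157 ]
lever_pin [230.8 246.7] 0.16 [ 0.5347 -0.1792  0.157 ]
    scene [249.9 192.8]
    side [367.5 254. ]
  tri (array([ 0.47657478, -0.10067114,  0.15416186]), [np.float64(0.004389381232090517), np.float64(0.0016406570360686966), np.float64(0.0042755936814732965)])
```

View pics/w1.png

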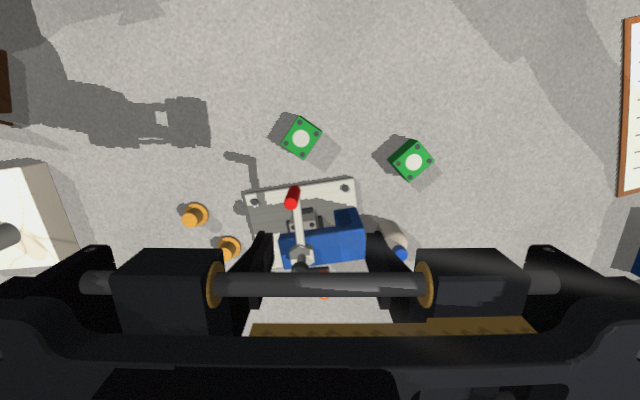

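The wrist view shows the red grip from (294,188) at the top to (290,207) at its base. The lever runs down to the nut at about (300,258), beam and column lie to the right, and the gripper hides most of the crank. I'll refine both grips by colour blobs.

```bash
cat >> h.py <<'E'
def blob(img,cx,cy,w,lo,hi):
    hsv=cv2.cvtColor(img,cv2.COLOR_BGR2HSV).astype(int); H=(hsv[...,0]+90)%180-90  # -90..89
    m=(H>=lo)&(H<=hi)&(hsv[...,1]>150)&(hsv[...,2]>70)
    k=np.zeros_like(m);k[cy-w:cy+w,cx-w:cx+w]=1;m&=k
    n,l,s,c=cv2.connectedComponentsWithStats(m.astype(np.uint8)); 
    i=1+np.argmax(s[1:,4]);ys,xs=np.nonzero(l==i);t=ys==ys.min();b=ys==ys.max()
    return [(xs.min()+xs.max())/2,(ys.min()+ys.max())/2],(s[i].tolist(),c[i].round(1).tolist(),xs[t].mean(),ys.min(),xs[b].mean(),ys.max())
E
python3 - <<'E'
from h import *
st=observe()
I={c:snapshot(c) for c in ["scene","side","wrist"]}
rs=[]
for c,x,y in [("scene",250,197),("side",370,262),("wrist",292,198)]:
    p,i=blob(I[c],x,y,22,-12,4); print(c,p,i); rs.append(ray(c,i[1],st)); print(np.round(atz(c,i[1],.1445,st),4))
print("red",tri(rs),tri(rs[:2]))
rs=[]
for c,x,y in [("scene",286,190),("side",379,200)]:
    p,i=blob(I[c],x,y,20,3,14); print(c,p,i); rs.append(ray(c,i[1],st))
print("crank",tri(rs))
E
```

```text
scene [np.float64(249.5), np.float64(196.0)] ([247, 186, 6, 21, 90], [249.5, 195.1], np.float64(248.5), np.int64(186), np.float64(249.0), np.int64(206))
[ 0.4741 -0.0999  0.1445]
side [np.float64(370.0), np.float64(261.0)] ([365, 245, 11, 33, 268], [369.0, 259.8], np.float64(369.5), np.int64(245), np.float64(368.0), np.int64(277))
[ 0.4751 -0.1001  0.1445]
wrist [np.float64(286.0), np.float64(197.0)] ([278, 185, 17, 25, 275], [286.5, 197.4], np.float64(289.5), np.int64(185), np.float64(284.5), np.int64(209))
[ 0.475  -0.1028  0.1445]
red (array([ 0.47471917, -0.10124913,  0.1454596 ]), [np.float64(0.0007931526788202532), np.float64(0.0008991963560240873), np.float64(0.0014156022990394945)]) (array([ 0.47467306, -0.10028489,  0.14495509]), [np.float64(1.6743724204820739e-06), np.float64(1.6743724204967274e-06)])
scene [np.float64(285.5), np.float64(190.0)] ([283, 182, 6, 17, 68], [285.7, 190.0], np.float64(284.6666666666667), np.int64(182), np.float64(286.0), np.int64(198))
side [np.float64(378.5), np.float64(201.0)] ([375, 190, 8, 23, 138], [378.0, 200.8], np.float64(379.0), np.int64(190), np.float64(377.0), np.int64(212))
crank (array([ 0.56731295, -0.06336247,  0.18582181]), [np.float64(1.3133684449448837e-05), np.float64(1.3133684449520238e-05)])
```

```bash
cat >> h.py <<'E'
def to(t):
    st=observe();q=st["eef_rot"];Rt=R.from_quat([q[1],q[2],q[3],q[0]]).as_matrix()
    print(st["time_s"],np.round(st["ee_pos"],4),np.round(q,4),np.round(st["contact_force"],2),"w",round(st["width"],4),"tool units:",np.round(Rt.T@(np.array(t)-st["ee_pos"])/.04,3))
E
python3 -c "
from h import *
to([.4747,-.1005,.139])"
```

```text
4.05 [ 0.4589 -0.0617  0.3029] [-0.e+00 -1.e-04  1.e+00 -0.e+00] [-0.2   0.49 -0.2 ] w 0.06 tool units: [-0.396 -0.97   4.099]
```

>>> {"op": "carry_out", "data": {"commands": [[45,-0.2,-0.49,0.5,0,0,0],[45,-0.2,-0.49,0.5,0,0,0],[45,0,0,0.7,0,0,-0.7],[45,0,0,0.7,0,0,0],[45,0,0,0.7,0,0,0],[45,0,0,0.7,0,0,0],[45,0,0,0.3,0,0,0],[45,0,0,0,0,0,0]]}}

```text
time_s: 4.72
ee_pos: [0.4729, -0.1008, 0.1362]
eef_rot: [-0.002, -0.037, 0.999, -0.0]
contact_force: [-0.4, 1.3, 0.9]
width: 0.0448
finger_force: 0.0
```

>>> {"op": "carry_out", "data": {"commands": [[45,0,0,0,0,0,0],[45,0,0,0,0,0,0],[12,0,0,0,0,0,0],[12,0,0,0,0,0,0],[12,0,0,0,0,0,0],[12,0,0,0,0,0,0],[12,0,0,0,0,0,0],[12,0,0,0,0,0,0]], "newtons": 8}}

```text
time_s: 5.38
ee_pos: [0.4749, -0.1008, 0.1391]
eef_rot: [0.0, -0.037, 0.999, 0.0]
contact_force: [-0.9, 0.7, 1.4]
width: 0.016
finger_force: 8.0
```

>>> {"op": "carry_out", "data": {"commands": [[12,-0.003,-0.124,0,0,0,-0.5],[12,-0.003,-0.124,0,0,0,-0.5],[12,-0.003,-0.124,0,0,0,-0.5],[12,-0.003,-0.124,0,0,0,-0.5],[12,-0.003,-0.124,0,0,0,-0.5],[12,-0.003,-0.124,0,0,0,-0.5],[12,-0.003,-0.124,0,0,0,-0.5],[12,-0.003,-0.124,0,0,0,-0.5]], "newtons": 12}}

```text
time_s: 6.05
ee_pos: [0.4858, -0.1383, 0.139]
eef_rot: [-0.0, -0.245, 0.969, 0.0]
contact_force: [0.0, 2.5, 1.0]
width: 0.0158
finger_force: 12.0
```

>>> {"op": "carry_out", "data": {"commands": [[12,0,0,0,0,0,0],[12,0,0,0,0,0,0],[12,0,0,0,0,0,0],[12,0,0,0,0,0,0]]}}

```text
time_s: 6.38
ee_pos: [0.486, -0.1386, 0.139]
eef_rot: [0.0, -0.243, 0.97, -0.0]
contact_force: [2.1, 0.4, -0.2]
width: 0.0154
finger_force: 12.0
```

>>> {"op": "carry_out", "data": {"commands": [[40,0,0,0,0,0,0],[40,0,0,0,0,0,0],[40,0,0,0,0,0,0],[40,0,0,-0.7,0,0,0],[40,0,0,-0.9,0,0,0],[40,0,0,-0.9,0,0,0],[40,0,0,-0.5,0,0,0.7],[40,0,0,0,0,0,0]]}}

```text
time_s: 7.05
ee_pos: [0.4877, -0.1394, 0.2634]
eef_rot: [0.003, -0.206, 0.979, -0.001]
contact_force: [1.0, -0.1, -0.8]
width: 0.0397
finger_force: 0.0
```

```bash
python3 - <<'E'
from h import *
A=np.array([.569,-.0935])
I={c:snapshot(c) for c in ["scene","side"]}
def proj(c,X):
    m,Rm,p=cam(c);v=Rm.T@(np.array(X)-p);u=v[:2]/v[2];u=u*(1+m["k1"]*(u@u));return [m["fx"]*u[0]+m["cx"],m["fy"]*u[1]+m["cy"]]
for c,X in [("side",0),("scene",0)]:
    for z in (.11,.15,.17,.18,.19): print(c,z,np.round(proj(c,[*A,z]),1))
rs=[];rr=[]
for c,x,y in [("scene",286,190),("side",379,200)]:
    p,i=blob(I[c],x,y,20,3,14); rs.append(ray(c,i[1])); print(i)
print("crank",tri(rs)); 
for c,x,y in [("scene",250,197),("side",372,262)]:
    try:
        p,i=blob(I[c],x,y,30,-12,4); rr.append(ray(c,i[1])); print(i)
    except Exception as e: print(e)
if len(rr)==2: print("red",tri(rr))
a=cv2.resize(I["side"][170:300,320:460],None,fx=4,fy=4,interpolation=cv2.INTER_CUBIC)
cv2.imwrite("pics/s2.png",a); to([.567,-.0634,.24])
E
```

```text
side 0.11 [390.3 241.1]
side 0.15 [392.6 223.3]
side 0.17 [393.8 213.9]
side 0.18 [394.5 209.1]
side 0.19 [395.1 204.2]
scene 0.11 [278. 223.]
scene 0.15 [276.8 208.9]
scene 0.17 [276.2 201.6]
scene 0.18 [275.9 197.9]
scene 0.19 [275.6 194.1]
([284, 182, 5, 17, 67], [285.8, 190.2], np.float64(285.5), np.int64(182), np.float64(286.0), np.int64(198))
([375, 190, 8, 23, 136], [378.1, 200.7], np.float64(379.0), np.int64(190), np.float64(377.5), np.int64(212))
crank (array([ 0.56779621, -0.06339332,  0.18563661]), [np.float64(0.00013135683422299367), np.float64(0.00013135683422299402)])
([236, 194, 7, 22, 97], [239.1, 204.2], np.float64(238.0), np.int64(194), np.float64(240.0), np.int64(215))
([390, 250, 12, 33, 273], [395.6, 266.2], np.float64(397.5), np.int64(250), np.float64(394.0), np.int64(282))
red (array([ 0.48630439, -0.13925354,  0.14365838]), [np.float64(0.0003886682060579358), np.float64(0.00038866820605803473)])
7.15 [ 0.486  -0.1388  0.2593] [ 6.000e-04 -2.083e-01  9.781e-01  0.000e+00] [-0.37  0.5  -0.18] w 0.04 tool units: [-2.616  0.896  0.487]
```

View pics/s2.png

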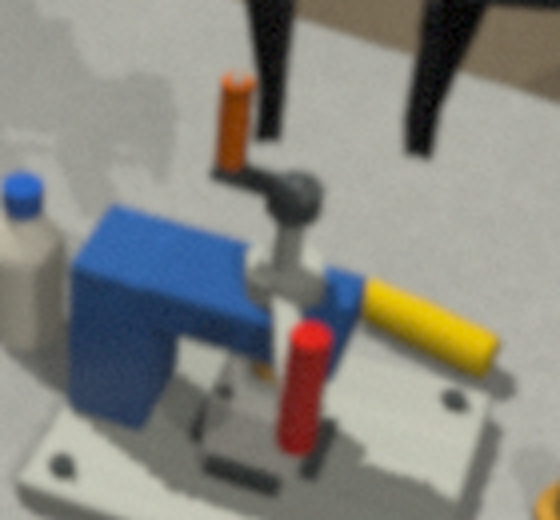

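The side crop shows the lever swung free. The crank hub disc's top is at about z 0.168 and the sleeve spans 0.165 to 0.207. Next I'll go to the crank.

>>> {"op": "carry_out", "data": {"commands": [[40,0,0,0,0,0,1],[40,0,0,0,0,0,1],[40,0,0,0,0,0,1],[40,0,0,0,0,0,1],[40,-0.68,0.63,0.1,0,0,0],[40,-0.68,0.63,0.1,0,0,0],[40,-0.68,0.63,0.1,0,0,0],[40,0,0,0,0,0,0]]}}

```text
time_s: 7.82
ee_pos: [0.5699, -0.0556, 0.2431]
eef_rot: [-0.002, -0.005, 1.0, 0.0]
contact_force: [-1.3, 1.1, -0.4]
width: 0.0398
finger_force: 0.0
```

>>> {"op": "carry_out", "data": {"commands": [[40,0,0,0,0,0,0],[40,0,0,0,0,0,0],[40,0,0,0,0,0,0]]}}

```text
time_s: 8.07
ee_pos: [0.5665, -0.0645, 0.2464]
eef_rot: [-0.001, 0.001, 1.0, -0.0]
contact_force: [-1.0, -1.1, -0.1]
width: 0.0396
finger_force: 0.0
```

```bash
python3 -c "
from h import *
to([.5677,-.0634,.178])"
```

```text
8.0667 [ 0.5665 -0.0645  0.2464] [-6.e-04  6.e-04  1.e+00 -2.e-04] [-1.03 -1.13 -0.12] w 0.0396 tool units: [-0.033  0.028  1.711]
```

>>> {"op": "carry_out", "data": {"commands": [[40,-0.03,0.02,0.4,0,0,0],[40,0,0,0.5,0,0,0],[40,0,0,0.5,0,0,0],[40,0,0,0.3,0,0,0],[40,0,0,0,0,0,0],[40,0,0,0,0,0,0],[40,0,0,0,0,0,0],[40,0,0,0,0,0,0]]}}

```text
time_s: 8.73
ee_pos: [0.5692, -0.0626, 0.1803]
eef_rot: [0.001, -0.0, 1.0, 0.0]
contact_force: [0.3, 0.0, -0.4]
width: 0.0399
finger_force: 0.0
```

>>> {"op": "carry_out", "data": {"commands": [[10,0,0,0,0,0,0],[10,0,0,0,0,0,0],[10,0,0,0,0,0,0],[10,0,0,0,0,0,0],[10,0,0,0,0,0,0],[10,0,0,0,0,0,0]], "newtons": 8}}

```text
time_s: 9.23
ee_pos: [0.5686, -0.0631, 0.179]
eef_rot: [0.0, 0.0, 1.0, -0.001]
contact_force: [0.6, -2.3, 0.3]
width: 0.0138
finger_force: 8.0
```

```bash
python3 -c "
from h import *
to([.5677,-.0634,.178])"
```

```text
9.2333 [ 0.5686 -0.0631  0.179 ] [ 1.e-04  1.e-04  1.e+00 -5.e-04] [ 0.56 -2.32  0.29] w 0.0138 tool units: [ 0.022 -0.007  0.026]
```

```bash
python3 -c "
import numpy as np
f=np.radians(90.8)-np.arange(0,45)*.1
P=30*np.c_[-np.cos(f),np.sin(f)]/40
T=np.round(P,3);D=np.diff(T,axis=0)
for i,d in enumerate(D): print(i+1,np.round(d,3).tolist(),end='; ')
"
```

```text
1 [-0.074, -0.003]; 2 [-0.075, -0.01]; 3 [-0.073, -0.017]; 4 [-0.07, -0.025]; 5 [-0.068, -0.032]; 6 [-0.065, -0.038]; 7 [-0.06, -0.045]; 8 [-0.056, -0.05]; 9 [-0.05, -0.056]; 10 [-0.044, -0.06]; 11 [-0.039, -0.065]; 12 [-0.031, -0.067]; 13 [-0.025, -0.071]; 14 [-0.017, -0.073]; 15 [-0.01, -0.075]; 16 [-0.003, -0.074]; 17 [0.005, -0.075]; 18 [0.012, -0.074]; 19 [0.02, -0.073]; 20 [0.027, -0.07]; 21 [0.033, -0.067]; 22 [0.041, -0.063]; 23 [0.046, -0.059]; 24 [0.052, -0.054]; 25 [0.057, -0.049]; 26 [0.061, -0.042]; 27 [0.066, -0.037]; 28 [0.069, -0.029]; 29 [0.071, -0.023]; 30 [0.074, -0.015]; 31 [0.074, -0.008]; 32 [0.075, 0.0]; 33 [0.075, 0.007]; 34 [0.074, 0.014]; 35 [0.071, 0.022]; 36 [0.069, 0.029]; 37 [0.066, 0.035]; 38 [0.063, 0.042]; 39 [0.057, 0.048]; 40 [0.053, 0.054]; 41 [0.047, 0.058]; 42 [0.04, 0.063]; 43 [0.035, 0.067]; 44 [0.027, 0.07];
```

>>> {"op": "carry_out", "data": {"commands": [[10,-0.074,-0.003,0.005,0,0,0],[10,-0.075,-0.01,0.005,0,0,0],[10,-0.073,-0.017,0.005,0,0,0],[10,-0.07,-0.025,0.005,0,0,0]], "newtons": 12}}

```text
time_s: 9.57
ee_pos: [0.5805, -0.0646, 0.1782]
eef_rot: [-0.0, -0.0, 1.0, -0.0]
contact_force: [-3.3, -1.9, 3.4]
width: 0.0134
finger_force: 12.0
```

>>> {"op": "carry_out", "data": {"commands": [[10,-0.068,-0.032,0.005,0,0,0],[10,-0.065,-0.038,0.005,0,0,0]]}}

```text
time_s: 9.73
ee_pos: [0.586, -0.0672, 0.1778]
eef_rot: [-0.0, -0.0, 1.0, 0.0]
contact_force: [-2.7, -1.3, 3.8]
width: 0.0131
finger_force: 12.0
```

>>> {"op": "carry_out", "data": {"commands": [[10,-0.06,-0.045,0.005,0,0,0],[10,-0.056,-0.05,0.005,0,0,0]]}}

```text
time_s: 9.9
ee_pos: [0.5907, -0.0708, 0.1774]
eef_rot: [0.0, -0.0, 1.0, 0.0]
contact_force: [-2.7, 1.4, 3.6]
width: 0.0131
finger_force: 12.0
```

```bash
python3 -c "
from h import *
to([.5677,-.0634,.178])"
```

```text
9.9 [ 0.5907 -0.0708  0.1774] [ 1.e-04 -4.e-04  1.e+00  2.e-04] [-2.7   1.39  3.62] w 0.0131 tool units: [ 0.575  0.185 -0.014]
```

>>> {"op": "carry_out", "data": {"commands": [[10,-0.05,-0.056,0.005,0,0,0]]}}

```text
time_s: 9.98
ee_pos: [0.5928, -0.0729, 0.1772]
eef_rot: [0.0, -0.0, 1.0, 0.0]
contact_force: [-0.6, 1.6, 3.6]
width: 0.0131
finger_force: 12.0
```

>>> {"op": "carry_out", "data": {"commands": [[10,-0.044,-0.06,0.005,0,0,0]]}}

```text
time_s: 10.07
ee_pos: [0.5946, -0.0753, 0.1771]
eef_rot: [0.0, -0.0, 1.0, 0.0]
contact_force: [-0.7, 1.7, 3.5]
width: 0.0137
finger_force: 12.0
```

>>> {"op": "carry_out", "data": {"commands": [[10,-0.039,-0.065,0.005,0,0,0]]}}

```text
time_s: 10.15
ee_pos: [0.5962, -0.0779, 0.1769]
eef_rot: [0.0, -0.0, 1.0, 0.0]
contact_force: [-0.2, 3.4, 3.4]
width: 0.0134
finger_force: 12.0
```

>>> {"op": "carry_out", "data": {"commands": [[10,-0.031,-0.067,0.005,0,0,0]]}}

```text
time_s: 10.23
ee_pos: [0.5975, -0.0806, 0.1767]
eef_rot: [0.001, -0.001, 1.0, 0.0]
contact_force: [2.0, 3.3, 2.3]
width: 0.0134
finger_force: 12.0
```

>>> {"op": "carry_out", "data": {"commands": [[10,-0.025,-0.071,0.005,0,0,0]]}}

```text
time_s: 10.32
ee_pos: [0.5986, -0.0835, 0.1765]
eef_rot: [0.001, -0.0, 1.0, 0.0]
contact_force: [1.5, 3.5, 1.8]
width: 0.0135
finger_force: 12.0
```

>>> {"op": "carry_out", "data": {"commands": [[10,-0.017,-0.073,0.005,0,0,0]]}}

```text
time_s: 10.4
ee_pos: [0.5993, -0.0865, 0.1764]
eef_rot: [0.001, -0.0, 1.0, 0.0]
contact_force: [4.0, 3.2, 2.3]
width: 0.0134
finger_force: 12.0
```

>>> {"op": "carry_out", "data": {"commands": [[10,-0.01,-0.075,0.005,0,0,0]]}}

```text
time_s: 10.48
ee_pos: [0.5997, -0.0897, 0.1762]
eef_rot: [0.001, -0.0, 1.0, 0.0]
contact_force: [4.9, 3.2, 1.1]
width: 0.0132
finger_force: 12.0
```

>>> {"op": "carry_out", "data": {"commands": [[10,-0.013,-0.074,0.005,0,0,0]]}}

```text
time_s: 10.57
ee_pos: [0.6002, -0.0928, 0.1759]
eef_rot: [0.001, -0.0, 1.0, -0.0]
contact_force: [2.9, 2.6, 0.8]
width: 0.0135
finger_force: 12.0
```

>>> {"op": "carry_out", "data": {"commands": [[10,-0.003,-0.075,0.005,0,0,0]]}}

```text
time_s: 10.65
ee_pos: [0.6001, -0.0961, 0.1757]
eef_rot: [0.001, -0.0, 1.0, -0.0]
contact_force: [3.5, 0.9, 2.0]
width: 0.0135
finger_force: 12.0
```

>>> {"op": "carry_out", "data": {"commands": [[10,0.007,-0.074,0.005,0,0,0]]}}

```text
time_s: 10.73
ee_pos: [0.5996, -0.0992, 0.1755]
eef_rot: [0.0, -0.0, 1.0, -0.0]
contact_force: [4.0, 0.3, 1.3]
width: 0.0136
finger_force: 12.0
```

>>> {"op": "carry_out", "data": {"commands": [[10,0.012,-0.073,0.005,0,0,0]]}}

```text
time_s: 10.82
ee_pos: [0.599, -0.1023, 0.1753]
eef_rot: [0.0, -0.0, 1.0, -0.0]
contact_force: [3.1, 1.8, 3.0]
width: 0.0136
finger_force: 12.0
```

>>> {"op": "carry_out", "data": {"commands": [[10,0.022,-0.07,0.005,0,0,0]]}}

```text
time_s: 10.9
ee_pos: [0.5981, -0.1048, 0.1752]
eef_rot: [0.0, -0.0, 1.0, -0.0]
contact_force: [4.6, 3.3, 3.7]
width: 0.0133
finger_force: 12.0
```

>>> {"op": "carry_out", "data": {"commands": [[10,0.033,-0.067,0.005,0,0,0]]}}

```text
time_s: 10.98
ee_pos: [0.597, -0.1071, 0.1752]
eef_rot: [0.001, -0.0, 1.0, 0.0]
contact_force: [4.9, 3.5, 4.5]
width: 0.013
finger_force: 12.0
```

>>> {"op": "carry_out", "data": {"commands": [[10,0,0,0,0,0,0]]}}

```text
time_s: 11.07
ee_pos: [0.5967, -0.1076, 0.1752]
eef_rot: [0.0, 0.0, 1.0, 0.0]
contact_force: [4.0, 2.0, 4.2]
width: 0.0135
finger_force: 12.0
```

>>> {"op": "carry_out", "data": {"commands": [[10,0,0,0,0,0,0]]}}

```text
time_s: 11.15
ee_pos: [0.5968, -0.1075, 0.1752]
eef_rot: [0.0, 0.0, 1.0, -0.0]
contact_force: [2.9, 1.6, 5.0]
width: 0.0134
finger_force: 12.0
```

>>> {"op": "carry_out", "data": {"commands": [[10,0,0,0,0,0,0]]}}

```text
time_s: 11.23
ee_pos: [0.5968, -0.1075, 0.1752]
eef_rot: [0.0, -0.0, 1.0, -0.0]
contact_force: [4.1, 0.8, 5.2]
width: 0.0135
finger_force: 12.0
```

>>> {"op": "carry_out", "data": {"commands": [[10,0,0,0,0,0,0]]}}

```text
time_s: 11.32
ee_pos: [0.5968, -0.1075, 0.1752]
eef_rot: [0.0, -0.0, 1.0, -0.0]
contact_force: [3.7, 0.6, 5.9]
width: 0.0135
finger_force: 12.0
```

>>> {"op": "carry_out", "data": {"commands": [[10,0.019,-0.031,0.0,0,0,0]]}}

```text
time_s: 11.4
ee_pos: [0.5964, -0.108, 0.1752]
eef_rot: [0.001, -0.0, 1.0, 0.0]
contact_force: [6.2, 2.5, 4.6]
width: 0.0135
finger_force: 12.0
```

>>> {"op": "carry_out", "data": {"commands": [[10,0.019,-0.031,0.0,0,0,0]]}}

```text
time_s: 11.48
ee_pos: [0.5959, -0.1089, 0.1752]
eef_rot: [0.001, -0.001, 1.0, 0.0]
contact_force: [6.8, 3.5, 4.7]
width: 0.0133
finger_force: 12.0
```

>>> {"op": "carry_out", "data": {"commands": [[10,0,0,0,0,0,0]]}}

```text
time_s: 11.57
ee_pos: [0.5957, -0.1092, 0.1752]
eef_rot: [0.001, -0.0, 1.0, 0.0]
contact_force: [4.9, 2.3, 3.7]
width: 0.0137
finger_force: 12.0
```

>>> {"op": "carry_out", "data": {"commands": [[10,0,0,0,0,0,0]]}}

```text
time_s: 11.65
ee_pos: [0.5957, -0.1092, 0.1752]
eef_rot: [0.001, -0.0, 1.0, 0.0]
contact_force: [5.9, 2.9, 5.7]
width: 0.0135
finger_force: 12.0
```

The push at the crank has risen about 4 N above its free value, with the slope I'd expect from the spring, so the foot should be at about 20 N. I'll ease the push, release and rise, then look at the lever and crank.

>>> {"op": "carry_out", "data": {"commands": [[10,-0.015,0.026,0,0,0,0],[10,0,0,0,0,0,0]]}}

```text
time_s: 11.82
ee_pos: [0.596, -0.1089, 0.1752]
eef_rot: [0.0, -0.0, 1.0, -0.0]
contact_force: [5.3, 1.5, 6.3]
width: 0.0135
finger_force: 12.0
```

>>> {"op": "carry_out", "data": {"commands": [[40,0,0,0,0,0,0],[40,0,0,0,0,0,0],[40,0,0,0,0,0,0],[40,0,0,-0.5,0,0,0],[40,0,0,-0.7,0,0,0],[40,0,0,-0.7,0,0,0],[40,0,0,0,0,0,0],[40,0,0,0,0,0,0]]}}

```text
time_s: 12.48
ee_pos: [0.5958, -0.109, 0.2517]
eef_rot: [0.001, 0.0, 1.0, -0.0]
contact_force: [-0.1, 0.7, -0.9]
width: 0.0403
finger_force: 0.0
```

```bash
python3 - <<'E'
from h import *
for c,lo,hi,a,b in [("crank",3,14,(286,190),(379,205)),("red",-12,4,(242,203),(392,266))]:
    rs=[]
    for n,(x,y) in [("scene",a),("side",b)]:
        try:
            p,i=blob(snapshot(n),x,y,32,lo,hi); rs.append(ray(n,i[1])); print(n,i)
        except Exception as e: print(n,e)
    if len(rs)==2: print(c,tri(rs))
to([.4862,-.139,.24])
E
```

```text
scene ([276, 197, 6, 17, 81], [278.1, 205.1], np.float64(278.3333333333333), np.int64(197), np.float64(278.5), np.int64(213))
side ([406, 192, 5, 23, 86], [408.4, 204.5], np.float64(409.0), np.int64(192), np.float64(409.0), np.int64(214))
crank (array([ 0.59366231, -0.10746824,  0.18005337]), [np.float64(0.00010544616367769708), np.float64(0.00010544616367779047)])
scene ([236, 194, 7, 22, 100], [239.1, 204.3], np.float64(238.0), np.int64(194), np.float64(239.5), np.int64(215))
side ([390, 250, 13, 33, 275], [395.7, 266.0], np.float64(397.5), np.int64(250), np.float64(394.0), np.int64(282))
red (array([ 0.48663828, -0.13935579,  0.14370809]), [np.float64(0.00025009134109035976), np.float64(0.0002500913410903999)])
12.6833 [ 0.5948 -0.1084  0.2493] [-1.3e-03 -1.0e-04  1.0e+00 -0.0e+00] [-0.32  0.45 -0.07] w 0.0395 tool units: [ 2.715 -0.764  0.24 ]
```

>>> {"op": "carry_out", "data": {"commands": [[40,0.68,-0.19,0,0,0,0],[40,0.68,-0.19,0,0,0,0],[40,0.68,-0.19,0,0,0,0],[40,0.68,-0.19,0,0,0,0],[40,0,0,0,0,0,-0.95],[40,0,0,0,0,0,-0.95],[40,0,0,0,0,0,-0.95],[40,0,0,0,0,0,-0.95]]}}

```text
time_s: 13.35
ee_pos: [0.4862, -0.1388, 0.25]
eef_rot: [-0.001, -0.2, 0.98, 0.0]
contact_force: [-0.3, -0.5, -0.3]
width: 0.0399
finger_force: 0.0
```

>>> {"op": "carry_out", "data": {"commands": [[40,0,0,0,0,0,-0.95],[40,0,0,0,0,0,0],[40,0,0,0,0,0,0],[40,0,0,0,0,0,0],[40,0,0,0,0,0,0]]}}

```text
time_s: 13.77
ee_pos: [0.4867, -0.139, 0.2505]
eef_rot: [-0.0, -0.245, 0.969, 0.0]
contact_force: [-0.3, 0.6, -0.4]
width: 0.0402
finger_force: 0.0
```

```bash
python3 -c "
from h import *
to([.4862,-.139,.139])"
```

```text
13.7667 [ 0.4867 -0.139   0.2505] [-3.000e-04 -2.452e-01  9.695e-01  0.000e+00] [-0.25  0.58 -0.4 ] w 0.0402 tool units: [0.01  0.004 2.788]
```

>>> {"op": "carry_out", "data": {"commands": [[40,0,0,0.6,0,0,0],[40,0,0,0.7,0,0,0],[40,0,0,0.7,0,0,0],[40,0,0,0.5,0,0,0],[40,0,0,0.27,0,0,0],[40,0,0,0,0,0,0],[40,0,0,0,0,0,0],[40,0,0,0,0,0,0]]}}

```text
time_s: 14.43
ee_pos: [0.4877, -0.1392, 0.1413]
eef_rot: [0.001, -0.246, 0.969, -0.0]
contact_force: [-0.0, -0.4, -0.0]
width: 0.0399
finger_force: 0.0
```

>>> {"op": "carry_out", "data": {"commands": [[12,0,0,0,0,0,0],[12,0,0,0,0,0,0],[12,0,0,0,0,0,0],[12,0,0,0,0,0,0],[12,0,0,0,0,0,0],[12,0,0,0,0,0,0]], "newtons": 15}}

```text
time_s: 14.93
ee_pos: [0.4867, -0.1387, 0.1401]
eef_rot: [-0.0, -0.246, 0.969, 0.0]
contact_force: [-1.7, 1.5, 2.2]
width: 0.0153
finger_force: 15.0
```

>>> {"op": "carry_out", "data": {"commands": [[12,-0.003,0.124,0,0,0,0.5],[12,-0.003,0.124,0,0,0,0.5],[12,-0.003,0.124,0,0,0,0.5],[12,-0.003,0.124,0,0,0,0.5],[12,-0.003,0.124,0,0,0,0.5]]}}

```text
time_s: 15.35
ee_pos: [0.478, -0.1164, 0.1402]
eef_rot: [0.0, -0.116, 0.993, -0.0]
contact_force: [0.8, -2.2, 1.7]
width: 0.0156
finger_force: 15.0
```

>>> {"op": "carry_out", "data": {"commands": [[12,-0.002,0.062,0,0,0,0.25],[12,-0.002,0.062,0,0,0,0.25]]}}

```text
time_s: 15.52
ee_pos: [0.477, -0.1115, 0.1402]
eef_rot: [0.0, -0.091, 0.996, -0.0]
contact_force: [-1.6, -2.1, 3.8]
width: 0.0154
finger_force: 15.0
```

>>> {"op": "carry_out", "data": {"commands": [[12,-0.002,0.062,0,0,0,0.25],[12,-0.002,0.062,0,0,0,0.25]]}}

```text
time_s: 15.68
ee_pos: [0.4762, -0.1067, 0.1402]
eef_rot: [-0.0, -0.065, 0.998, -0.0]
contact_force: [-2.3, -2.7, 3.2]
width: 0.0153
finger_force: 15.0
```

>>> {"op": "carry_out", "data": {"commands": [[12,-0.002,0.062,0,0,0,0.25]]}}

```text
time_s: 15.77
ee_pos: [0.4759, -0.1043, 0.1402]
eef_rot: [-0.0, -0.052, 0.999, -0.0]
contact_force: [-2.5, -2.6, 4.7]
width: 0.0156
finger_force: 15.0
```

>>> {"op": "carry_out", "data": {"commands": [[12,-0.002,0.062,0,0,0,0.25]]}}

```text
time_s: 15.85
ee_pos: [0.4756, -0.1018, 0.1402]
eef_rot: [-0.0, -0.039, 0.999, -0.0]
contact_force: [-3.4, -1.5, 4.7]
width: 0.0154
finger_force: 15.0
```

>>> {"op": "carry_out", "data": {"commands": [[12,-0.002,0.062,0,0,0,0.25]]}}

```text
time_s: 15.93
ee_pos: [0.4755, -0.0995, 0.1402]
eef_rot: [-0.0, -0.025, 1.0, -0.0]
contact_force: [-2.4, -6.1, 4.1]
width: 0.0152
finger_force: 15.0
```

>>> {"op": "carry_out", "data": {"commands": [[12,-0.002,0.062,0,0,0,0.25]]}}

```text
time_s: 16.02
ee_pos: [0.4755, -0.0976, 0.1402]
eef_rot: [-0.0, -0.012, 1.0, -0.001]
contact_force: [-3.1, -5.9, 3.8]
width: 0.0152
finger_force: 15.0
```

>>> {"op": "carry_out", "data": {"commands": [[12,-0.001,0.062,0,0,0,0.25]]}}

```text
time_s: 16.1
ee_pos: [0.4754, -0.0955, 0.1402]
eef_rot: [-0.0, 0.001, 1.0, -0.001]
contact_force: [-2.4, -7.3, 3.2]
width: 0.0154
finger_force: 15.0
```

>>> {"op": "carry_out", "data": {"commands": [[12,0,0,0,0,0,0]]}}

```text
time_s: 16.18
ee_pos: [0.4754, -0.0953, 0.1402]
eef_rot: [-0.0, 0.001, 1.0, -0.001]
contact_force: [-3.0, -6.4, 3.3]
width: 0.0155
finger_force: 15.0
```

>>> {"op": "carry_out", "data": {"commands": [[12,0,0,0,0,0,0]]}}

```text
time_s: 16.27
ee_pos: [0.4754, -0.0954, 0.1402]
eef_rot: [-0.0, 0.0, 1.0, -0.001]
contact_force: [-3.0, -4.6, 4.2]
width: 0.0156
finger_force: 15.0
```

>>> {"op": "carry_out", "data": {"commands": [[12,-0.001,0.062,0,0,0,0.25]]}}

```text
time_s: 16.35
ee_pos: [0.4754, -0.0936, 0.1402]
eef_rot: [-0.0, 0.014, 1.0, -0.001]
contact_force: [-2.2, -7.4, 3.1]
width: 0.0156
finger_force: 15.0
```

>>> {"op": "carry_out", "data": {"commands": [[12,-0.001,0.062,0,0,0,0.25]]}}

```text
time_s: 16.43
ee_pos: [0.4755, -0.0912, 0.1402]
eef_rot: [-0.0, 0.027, 1.0, -0.001]
contact_force: [-2.9, -9.0, 3.8]
width: 0.0155
finger_force: 15.0
```

>>> {"op": "carry_out", "data": {"commands": [[12,-0.001,0.062,0,0,0,0.25]]}}

```text
time_s: 16.52
ee_pos: [0.4756, -0.0889, 0.1402]
eef_rot: [-0.0, 0.041, 0.999, -0.002]
contact_force: [-2.6, -10.2, 4.6]
width: 0.0152
finger_force: 15.0
```

The tight nut is felt at about 10 N, so I'll ease off, open, rise clear and check.

>>> {"op": "carry_out", "data": {"commands": [[12,0,-0.02,0,0,0,0],[12,0,0,0,0,0,0],[40,0,0,0,0,0,0],[40,0,0,0,0,0,0],[40,0,0,0,0,0,0],[40,0,0,-0.7,0,0,0],[40,0,0,-0.9,0,0,0],[40,0,0,-0.9,0,0,0]]}}

```text
time_s: 17.18
ee_pos: [0.4752, -0.0868, 0.2407]
eef_rot: [-0.001, 0.039, 0.999, -0.0]
contact_force: [1.2, 0.5, 0.7]
width: 0.0387
finger_force: 0.0
```

>>> {"op": "carry_out", "data": {"commands": [[40,0.6,0,-0.5,0,0,0],[40,0.6,0,-0.5,0,0,0],[40,0,0,0,0,0,0],[40,0,0,0,0,0,0],[40,0,0,0,0,0,0]]}}

```text
time_s: 17.6
ee_pos: [0.4283, -0.0829, 0.2795]
eef_rot: [0.0, 0.039, 0.999, 0.0]
contact_force: [-0.2, 0.3, -0.9]
width: 0.0397
finger_force: 0.0
```

```bash
python3 - <<'E'
from h import *
I={n:snapshot(n) for n in ["scene","side"]}
for c,lo,hi,a,b in [("crank",3,14,(279,204),(408,205)),("red",-12,4,(250,198),(370,262))]:
    rs=[]
    for n,(x,y) in [("scene",a),("side",b)]:
        try:
            p,i=blob(I[n],x,y,25,lo,hi); rs.append(ray(n,i[1]))
        except Exception as e: print(n,e)
    if len(rs)==2: print(c,tri(rs))
cv2.imwrite("pics/s3.png",np.hstack([cv2.resize(I[n][y:y+130,x:x+140],(400,372),interpolation=cv2.INTER_CUBIC) for n,x,y in [("scene",200,170),("side",320,170)]]))
to([.45,-.09,.3])
E
```

```text
crank (array([ 0.59569582, -0.10857399,  0.18203661]), [np.float64(0.00024536679139842304), np.float64(0.0002453667913982797)])
red (array([ 0.47368851, -0.09335924,  0.14539941]), [np.float64(0.00039690491605882114), np.float64(0.00039690491605875913)])
17.7 [ 0.4282 -0.0831  0.2789] [-8.000e-04  3.890e-02  9.992e-01 -4.000e-04] [ 0.29 -0.11 -0.12] w 0.0401 tool units: [-0.557 -0.129 -0.529]
```

View pics/s3.png

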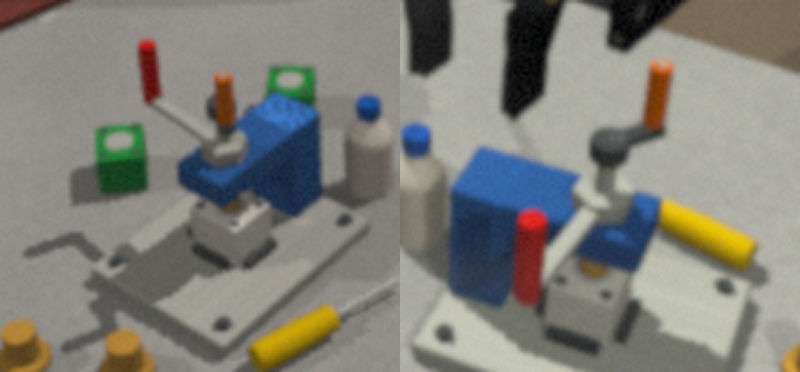

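The final view shows the foot bearing on the part, which is square in its nest. The lever is about 0.07 rad past its starting angle, so the washer should be near -0.1. The crank is where I left it, the bystanders are in place and the gripper is clear.

```bash
python3 -c "
from rig import *
print(finish_job())"
```

```text
the job is handed in; nothing more can be done
None
```

I loosened the nut by about 0.4 rad, screwed the foot down to an estimated 23 N and retightened the nut to about 10 N at the grip. I then handed the job in at about 18 s; no verdict came back. The 23 N is worked out from the push at the crank, so it is above your 18 N target but inside the 6 to 32 N limit.

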